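Click the pantry stock counter on to its red lobe

ROBOT

A 6-joint arm with a two-finger parallel gripper is mounted at the origin on the work surface. World frame = base frame: x ahead of the robot, y to its left, z up, the work surface at z = 0. Lengths are in m, angles in rad, forces in N, time in s.
With the tool pointing down it reaches from about 0.325 to 0.925 m from the base axis. Payload 3.1 kg.
Tool frame: the origin (TCP) lies at the very end of the fingers, on their centre line; the grasp point (between the pads) lies 19 mm behind it (ctrl.tcp_to_grasp is the distance from the TCP to the grasp point, in m); z points along the fingers, y is the direction in which the jaws open and shut (so a half turn about z gives the same grasp; the last joint's range is limited). The gripper opens to 85 mm and grips with 20 to 120 N. Pads are 22 mm wide; open, the fingers measure 114 mm over their backs; the gripper's body (76 mm by 85 mm) begins 54 mm behind the grasp point. The pads swing forward as they close: fully open they stand 13 mm farther back than shut.
Start: joints at [1.164, 0.217, 1.613, -0, 1.311, -0.112], TCP at [0.182, 0.598, 0.231] pointing down, gripper open.
Joint ranges: [-2.75, 2.75], [-0.78, 2.1], [0.31, 2.55], [-1.13, 4.27], [0.13, 2.63], [-2.58, 2.58]. Speed limits (rad/s): [2.79, 2.79, 3.14, 3.14, 3.14, 3.14].

INTERFACE

Orientations are given as a 3x3 rotation matrix whose columns are the frame's x, y, z axes.
In Python, from station import ctrl, grab_frame, get_calibration gives the robot as it stands. The module is installed in compiled form; this text tells all that it offers.
- The arm moves only by the tool play_rows, never from a script. Its argument "plan" is one flat list of numbers, 4 for each row, row after row: the shift along the tool's x, y, z as a fraction of full scale, then the turn about the tool's z as a fraction of full scale. A call has 1 to 8 rows; each row shifts and turns the pose as measured when the row begins, along the tool's axes as they then stand; what a row does not reach is not made up. Full scale, the value 1, is 400 mm for a shift and 6 degrees for a turn. A row lasts 1/10 s, in which the tool goes at most 50 mm and 8.59 degrees, less where a joint would pass 70% of its speed; a pose out of reach is approached as far as the arm can. A call with a number of a shift or a turn outside -1 to 1 is refused whole. A call with a gripper value outside its range is refused whole. "jaw" is the opening, from -1 (shut) to 1 (fully open), so that 0 is half open, set as the call begins (left out, the last holds). The fingers move at their own pace and stop on an object; "newtons" is the grip in N (left out, the last holds). Time passes only in rows, so rows that do not move let the fingers close. It gives the time, the measured TCP pose, the force and the opening at its end, in the units of the state.
- ctrl.state(): the state, without advancing time (a new reading comes with each control period).
- grab_frame(name): name is "scene" or "top" or "wrist"; returns the picture (400x640x3 uint8, red, green, blue); there is no depth.
- get_calibration(name): a dict with "mtx" (3x3 intrinsics, pixels), "view" (4x4, takes a point from world to camera coordinates). Camera axes: x right, y up, looking along -z (the intrinsics and any distortion apply to the point x, -y, -z); pixel columns grow to the right and rows downward; lengths in m; the calibration is good to about 2 mm. A picture is of the moment at which its call begins: read the wrist's pose just before it. get_calibration takes no time and is no camera call; for the wrist camera it gives the pose at the moment of the call.
- ctrl.hand_in(): hands the job in, once; it reports no verdict.
The state is a dict: "time_s": time; "q": joint angles; "dq": joint speeds; "joint_efforts": joint torques, N m; "tool_pos": TCP position; "eef_rot": TCP orientation; "contact_force": force on the tool from outside, world axes, zero at the start; "ft_torque": the same for the moment, N m; "width": finger opening in m.
Only numpy, scipy, OpenCV 4.12 (cv2) and the standard library are available. Lean on these libraries where they do the work, as an engineer would, in place of code of your own. Each camera call takes 0.05 s, during which the arm holds its last target. There are 200 camera calls.

TASK

Jars have been taken from the pantry, so bring the stock counter up to date: with a fingertip, flick its lobed thumbwheel clockwise (seen from above), one click at a time and letting it come to rest between clicks, until the red lobe clicks into place at the yellow pointer. Do not let the red lobe run on past the pointer, flick gently enough that the stand is neither lifted nor pushed out of place, and leave the jars, crockery and spoon around it where they are.

Things in the scene. Friction and masses are not known exactly. Their poses are not given: they have to be found in the camera images.
- counter: loose, heavy stand (about 1.8 kg): black plate 170 mm (its x) by 140 mm (its y), 10 mm thick, held on the worktop by friction only; on it a 72 mm wide metal drum (10 to 32 mm above the worktop) and the thumbwheel. Origin: centre of the underside, on the wheel's upright axis; z up; its x axis runs from the wheel's axis to the yellow pointer
- pointer (a point): inner tip of the flat yellow arrow on the stand's plate, 68 mm from the wheel's axis along the stand's +x, 13 mm above the worktop
- red_lobe (a point): top of the red lobe near its tip, 57 mm from the wheel's axis, 51 mm above the worktop; turns with the wheel
- hub (a point): top centre of the thumbwheel, 48 mm above the worktop: a grey hub 72 mm across (34 to 48 mm up) with six lobes 60 degrees apart, one red and five white. Each lobe is a radial bar 14 mm wide with a rounded tip, reaching 64 mm from the axis, 33 to 51 mm above the worktop. Farther than 36 mm from the axis only air lies under the lobes, down to the plate's top at 10 mm
- wheel (a joint): wheel angle (rad), growing clockwise seen from above; 0 with the red lobe at the pointer, negative before. A spring detent rests it every 60 degrees (1.047 rad), so at rest a lobe always stands at the pointer. Pushing a lobe's tip sideways takes about 2 to 4 N; pushed well past half a click it snaps on to the next rest, pushed less it springs back. Starts at rest 2, 3 or 4 clicks short
- spice_a: loose orange-labelled spice jar, 44 mm across and 70 mm tall, origin at the centre of its underside; a bystander standing on the far side of the counter
- spice_b: loose green-labelled spice jar, 44 mm across and 70 mm tall, origin at the centre of its underside; a bystander standing on the far side of the counter
- preserve: loose glass preserve jar, 72 mm across and 100 mm tall, origin at the centre of its underside; a bystander
- tin: loose red food tin, 72 mm across and 105 mm tall, origin at the centre of its underside; a bystander
- mug: loose blue mug, 80 mm across, 90 mm tall with a handle on its +y side, origin at the centre of its underside; a bystander
- bowl: loose white bowl, 140 mm across, 55 mm tall, origin at the centre of its underside; a bystander
- spoon: loose wooden spoon, 200 mm long along its x axis, lying on the worktop; a bystander
Things that resemble listed ones, but are neither listed nor needed, are in the scene too. Leave any green look-alike of the counter alone.

How it is judged:
On the way, in this order (a step that is already met when the one before it is completed fails the run):
1. the wheel comes to rest one click short of the pointer (value of joint wheel between -1.2472 and -0.8472 rad and velocity of joint wheel between -0.3 and 0.3 rad/s), for 0.15 s.
2. the red lobe clicks into place at the pointer (value of joint wheel between -0.12 and 0.12 rad), for 0.2 s.
At the end, for the whole second after the job is handed in: the red lobe rests in its click at the pointer (wheel within 0.12 rad of 0), the wheel is still and the stand is within 25 mm of where it started (all of step 2 and velocity of joint wheel between -0.1 and 0.1 rad/s and distance of counter from where it was at the start of the episode below 0.025 m); the robot touches nothing.
It fails at once if the red lobe was driven past the pointer by more than half a click (value of joint wheel above 0.55 rad).
It fails at once if the stand was pushed out of place (over 25 mm), lifted by 8 mm or tipped (distance of counter from where it was at the start of the episode above 0.025 m or height (world z) of counter above 0.008 m or angle between counter's own z axis and vertical above 0.12 rad).
It fails at once if a bystander was moved by more than 25 mm or lifted (distance of any of spice_a, spice_b, preserve, tin, mug, bowl, spoon from where it was at the start of the episode above 0.025 m).
It also fails if it takes over 54 s, if anything falls off the work surface, if the arm or the gripper's body presses on something with over 40 N, if the wrist force passes 120 N, or if a joint passes its speed limit or range.

## Working session

There is one attempt and no reset: what is moved stays moved. The work goes in short steps, Python scripts to look and compute and a tool call to move; the robot and the scene stay as the last step left them, time stands still between calls to the robot, and variables do not carry over. Pictures are saved under pics/ and viewed, about 8 in all and at most 12, crops included, and the job is handed in when it is done.

Besides the shell and the picture viewer there is one more tool, called as name(argument=value, ...), one argument or row to a line, values as JSON. play_rows: Moves the arm, as the interface text tells. Its arguments: {"type":"object","properties":{"plan":{"type":"array"},"jaw":{"type":"number"},"newtons":{"type":"number"}},"required":["plan"]}

```bash
mkdir -p pics; cat > h.py <<'E'
import numpy as np, cv2
from station import ctrl, grab_frame, get_calibration
def ray(name,uv,z,c=None):
    c=c or get_calibration(name); K=np.array(c['mtx']);V=np.array(c['view'])
    d=np.linalg.inv(K)@[uv[0],uv[1],1]; d=np.array([d[0],-d[1],-d[2]])
    R=V[:3,:3];o=-R.T@V[:3,3]; d=R.T@d
    return o+d*(z-o[2])/d[2]
def proj(name,p,c=None):
    c=c or get_calibration(name); K=np.array(c['mtx']);V=np.array(c['view'])
    q=V[:3,:3]@np.array(p)+V[:3,3]; q=K@[q[0],-q[1],-q[2]]; return q[:2]/q[2]
def save(n,im): cv2.imwrite('pics/'+n,im[:,:,::-1])
E
python3 - <<'E'
from h import *
t=grab_frame('top');s=grab_frame('scene')
save('top0.png',t);save('scene0.png',s)
print(ctrl.state()); print({k:np.array(v).shape for k,v in get_calibration('top').items()})
E
```

```text
{'time_s': 0.1, 'q': array([ 1.16378860e+00,  2.17694586e-01,  1.61477761e+00,  1.46271688e-05,
        1.31128119e+00, -1.12224931e-01]), 'dq': array([-9.65471452e-04, -1.46929453e-03, -3.89867024e-03,  6.76508837e-05,
        7.87307675e-04,  7.16628677e-04]), 'joint_efforts': array([-3.07023083e-04, -3.98074579e+01, -3.04970920e+01, -1.04081914e-04,
        4.23034347e-03, -5.61890843e-06]), 'tool_pos': array([0.18128227, 0.59737172, 0.23008694]), 'eef_rot': array([[-9.56864062e-01,  2.90534700e-01, -8.68336117e-04],
       [ 2.90535885e-01,  9.56862051e-01, -1.97862229e-03],
       [ 2.56019443e-04, -2.14555537e-03, -9.99997666e-01]]), 'contact_force': array([0.22568089, 0.32507771, 0.336031  ]), 'ft_torque': array([ 0.01114086, -0.00685413, -0.00290711]), 'width': 0.0855299859175769}
{'mtx': (3, 3), 'view': (4, 4)}
```

View pics/top0.png

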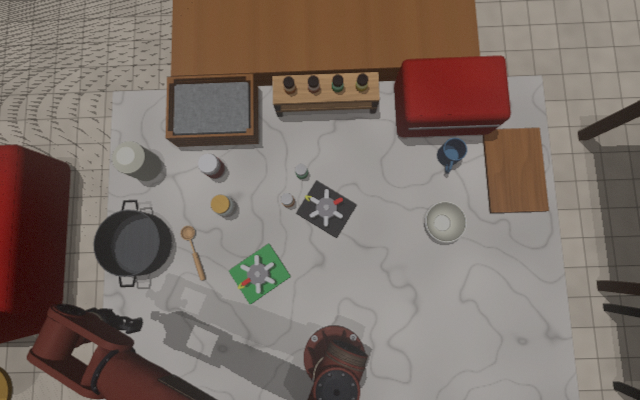

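View pics/scene0.png

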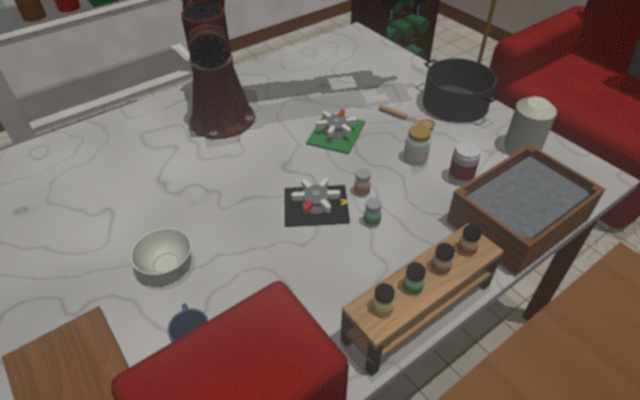

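The black-plated counter is at about (326,208) in top. The only thing it could be mistaken for is the green-plated look-alike at (260,273). I choose the black one and check it in a close crop.

```bash
python3 - <<'E'
from h import *
t=cv2.imread('pics/top0.png')[160:260,260:400]
cv2.imwrite('pics/crop0.png',cv2.resize(t,None,fx=5.6,fy=5.6,interpolation=cv2.INTER_CUBIC))
E
```

```text
(no output)
```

View pics/crop0.png

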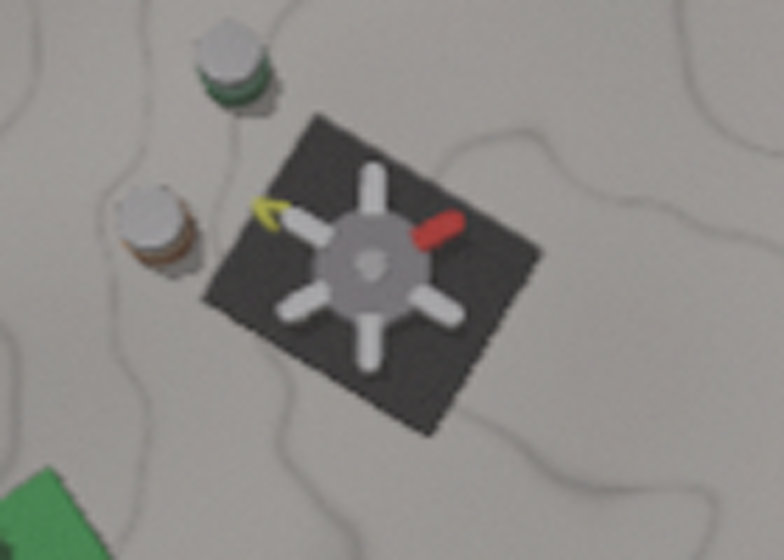

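The crop shows the black plate with the yellow tip at crop (265,212), a white lobe at the pointer, the hub at (372,265) and the red lobe tip at (455,220). Going clockwise the red lobe is 4 clicks short.

```bash
python3 - <<'E'
from h import *
f=lambda u,v,z:ray('top',(260+u/5.6-.4,160+v/5.6-.4),z)
h=f(372,264,.048);r=f(455,220,.051)
cs=[f(*c,.01) for c in [(318,114),(543,252),(430,437),(203,299)]]
w=f(290,215,.051)
print(h,r-h,np.mean(cs,0),[np.linalg.norm(cs[i]-cs[i-1]) for i in range(4)])
d=cs[0]+cs[3]-cs[1]-cs[2];print('ptr ang',np.degrees(np.arctan2(d[1],d[0])),'red ang',np.degrees(np.arctan2(*(r-h)[1::-1])), np.degrees(np.arctan2(*(w-h)[1::-1])))
for n,p in dict(w=(290,213),n=(373,170),s=(370,362),sw=(285,310),se=(455,318)).items():
  q=f(*p,.051)-h; print(n,q[:2],np.linalg.norm(q[:2]))
print('spices',f(232,50,.07),f(155,212,.07))
c=get_calibration('wrist');print(proj('wrist',h),c['view'])
E
```

```text
[0.50491037 0.00912323 0.048     ] [ 0.02513877 -0.0517359   0.003     ] [0.50289296 0.00855954 0.01      ] [np.float64(0.1385724765716123), np.float64(0.1673254421936571), np.float64(0.13639045972149555), np.float64(0.16660232159421237)]
ptr ang 56.55112136612454 red ang -64.08461766579363 57.39160337116481
w [0.03281595 0.0493217 ] 0.059241170105511845
n [ 0.05787684 -0.00250976] 0.05793123457162474
s [-0.06034385  0.00317286] 0.06042721075182432
sw [-0.02693327  0.05401144] 0.0603542557665542
se [-0.03514866 -0.04945392] 0.06067222389171724
spices [0.63700523 0.0905762  0.07      ] [0.53822068 0.13970681 0.07      ]
[ 13.64964368 485.28948466] [[ 0.29003114  0.95701535 -0.00188747 -0.62378522]
 [-0.91187811  0.27575231 -0.30403778  0.03985627]
 [-0.29044835  0.08990156  0.95265811 -0.37983639]
 [ 0.          0.          0.          1.        ]]
```

play_rows(
  plan=[-0.078,-0.091,0.01,0,-0.078,-0.091,0.01,0,-0.078,-0.091,0.01,0,-0.078,-0.091,0.01,0,-0.078,-0.091,0.01,0,-0.078,-0.091,0.01,0,-0.078,-0.091,0.01,0,-0.078,-0.091,0.01,0],
  jaw=-1,
)

```text
time_s: 0.9
tool_pos: [0.337, 0.2383, 0.193]
eef_rot: [[-0.96, 0.278, -0.003], [0.278, 0.96, -0.004], [0.001, -0.004, -1.0]]
contact_force: [1.2, 0.4, 0.5]
width: -0.0001
```

play_rows(
  plan=[-0.078,-0.091,0.01,0,-0.078,-0.091,0.01,0,-0.078,-0.091,0.01,0,-0.078,-0.091,0.01,0,-0.078,-0.091,0.01,0,-0.078,-0.091,0.01,0,0,0,0,0],
)

```text
time_s: 1.6
tool_pos: [0.4582, -0.0402, 0.1676]
eef_rot: [[-0.959, 0.285, 0.0], [0.285, 0.959, -0.004], [-0.002, -0.004, -1.0]]
contact_force: [0.5, 1.2, -0.0]
width: -0.0
```

play_rows(
  plan=[0,0,0,-1,0,0,0,-1,0,0,0,-0.3,0.018,0.055,0.07,0,0,0,0.07,0,0,0,0,0],
)

```text
time_s: 2.2
tool_pos: [0.4495, -0.0167, 0.109]
eef_rot: [[-0.999, 0.043, -0.003], [0.043, 0.999, -0.002], [0.003, -0.002, -1.0]]
contact_force: [-0.9, 0.2, -0.9]
width: 0.0003
```

```bash
python3 - <<'E'
from h import *
s=ctrl.state();c=get_calibration('wrist');w=grab_frame('wrist');t=grab_frame('top')
print(s['tool_pos'],s['eef_rot'])
a=np.array([.504,.009])
print('tcp px',proj('wrist',s['tool_pos'],c),'hub',proj('wrist',[*a,.048],c))
for k in range(6):
  th=np.radians(57+60*k); print(57+60*k,proj('wrist',[a[0]+.057*np.cos(th),a[1]+.057*np.sin(th),.051],c))
save('w1.png',w)
np.save('c1.npy',c,allow_pickle=True)
E
```

```text
[ 0.44953936 -0.01668778  0.10898605] [[-0.99906048  0.04321201 -0.00329801]
 [ 0.04321742  0.99906443 -0.0015857 ]
 [ 0.0032264  -0.00172675 -0.9999933 ]]
tcp px [317.08715899 265.04243865] hub [354.37410856 289.2432695 ]
57 [417.10719648 324.24270627]
117 [425.60876669 257.5155632 ]
177 [358.67413436 219.43973807]
237 [287.70400878 256.20518501]
297 [289.08655659 323.06557597]
357 [351.51936241 353.58418585]
```

View pics/w1.png

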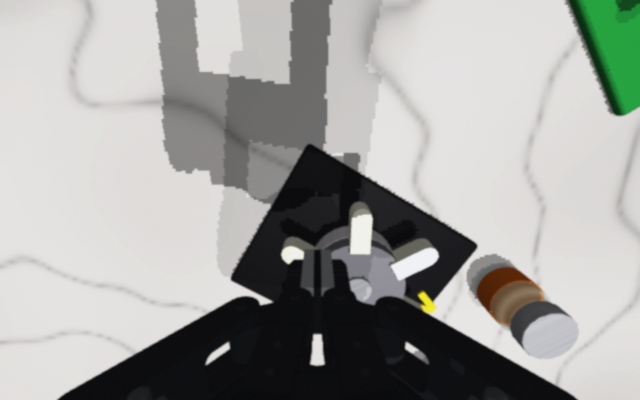

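Lobe tips at (361,210) and (435,250) agree with the predictions within about 2 mm. The shut fingers (about 20 mm wide at (317,270)) line up with the gap between the 177° and 237° lobes. Descending.

play_rows(
  plan=[0,0,0.06,0,0,0,0.06,0,0,0,0.05,0,0,0,0.03,0,0,0,0,0],
)

```text
time_s: 2.8
tool_pos: [0.4608, -0.0186, 0.0388]
eef_rot: [[-0.999, 0.044, 0.017], [0.044, 0.999, -0.005], [-0.017, -0.004, -1.0]]
contact_force: [-0.9, 0.5, -0.8]
width: -0.0001
```

play_rows(
  plan=[0.028,0,0,0,0,0,0,0],
)

```text
time_s: 3.0
tool_pos: [0.4507, -0.0185, 0.0405]
eef_rot: [[-0.999, 0.044, 0.02], [0.043, 0.999, -0.006], [-0.021, -0.005, -1.0]]
contact_force: [-0.1, -0.2, 0.1]
width: 0.0002
```

play_rows(
  plan=[0.004,0.003,0.025,0,0,0,0,0],
)

```text
time_s: 3.2
tool_pos: [0.4511, -0.0177, 0.0321]
eef_rot: [[-0.999, 0.044, 0.026], [0.044, 0.999, -0.007], [-0.026, -0.006, -1.0]]
contact_force: [-0.8, 0.2, -0.5]
width: -0.0
```

play_rows(
  plan=[0,0.02,0,0,0,0.02,0,0,0,0.02,0,0],
)

```text
time_s: 3.5
tool_pos: [0.4526, 0.006, 0.0324]
eef_rot: [[-0.999, 0.044, 0.026], [0.044, 0.999, -0.01], [-0.027, -0.009, -1.0]]
contact_force: [0.5, -3.2, -0.8]
width: 0.0004
```

play_rows(
  plan=[0,0.018,0,0,0,0.018,0,0,0,0.018,0,0,0,0.018,0,0,0,0.016,0,0,0,0,0,0,0,0,0,0],
)

```text
time_s: 4.2
tool_pos: [0.4552, 0.0475, 0.0325]
eef_rot: [[-0.999, 0.042, 0.028], [0.041, 0.999, -0.007], [-0.029, -0.006, -1.0]]
contact_force: [0.8, -0.3, 0.2]
width: 0.0002
```

```bash
cat > look.py <<'E'
from h import *
import sys
s=ctrl.state();c=get_calibration('wrist');w=grab_frame('wrist');t=grab_frame('top')
print(s['time_s'],s['tool_pos'],s['contact_force'])
A=np.array([.503,.0085])
# red blob angle in top
def mask(t): 
    h=cv2.cvtColor(t,cv2.COLOR_RGB2HSV); return (((h[...,0]<8)|(h[...,0]>172))&(h[...,1]>120)&(h[...,2]>80))
hp=proj('top',[*A,.048]).round().astype(int)
m=mask(t)[hp[1]-18:hp[1]+19,hp[0]-18:hp[0]+19];v,u=np.nonzero(m)
print('red px',len(u))
if len(u):
    p=ray('top',(u.mean()+hp[0]-18,v.mean()+hp[1]-18),.051)[:2]-A; print('red ang',np.degrees(np.arctan2(p[1],p[0])),np.linalg.norm(p),'ptr 57')
a=cv2.resize(t[hp[1]-35:hp[1]+35,hp[0]-35:hp[0]+35],(400,400),interpolation=cv2.INTER_CUBIC)
b=cv2.resize(w,None,fx=.6,fy=.6)
save(sys.argv[1],np.hstack([a,cv2.copyMakeBorder(b,0,160,0,0,cv2.BORDER_CONSTANT)]))
E
python3 look.py l1.png
```

```text
4.2 [0.45523408 0.04754668 0.03248257] [ 0.77777464 -0.29454553  0.24172388]
red px 40
red ang -123.26124699989904 0.04749487397032927 ptr 57
```

View pics/l1.png

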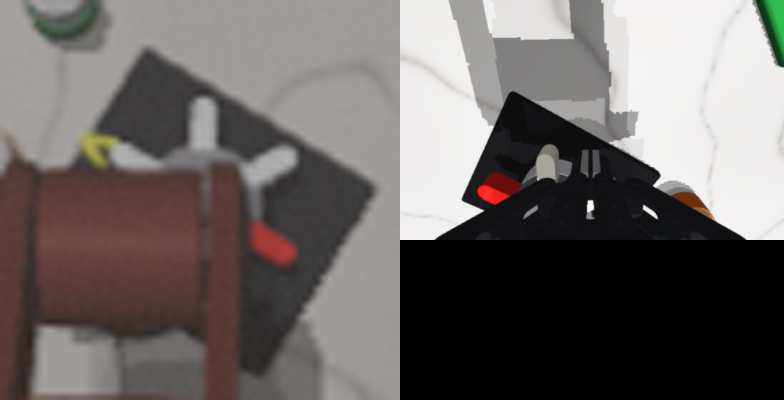

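After click 1 the red lobe is at -123° (3 clicks short), the wheel is at rest, and a white lobe is at the pointer. I'll back out, go around and repeat.

play_rows(
  plan=[0.044,0,0,0,0.044,0,0,0,0,-0.055,0,0,0,-0.055,0,0,0,-0.055,0,0,0,0,0,0],
)

```text
time_s: 4.9
tool_pos: [0.4164, -0.0201, 0.0322]
eef_rot: [[-0.999, 0.043, 0.03], [0.043, 0.999, -0.008], [-0.03, -0.006, -1.0]]
contact_force: [0.2, 0.2, -0.3]
width: 0.0005
```

play_rows(
  plan=[-0.043,0.003,0,0,-0.043,0.003,0,0,0,0,0,0],
)

```text
time_s: 5.2
tool_pos: [0.4508, -0.0194, 0.033]
eef_rot: [[-0.998, 0.048, 0.029], [0.048, 0.999, -0.007], [-0.029, -0.005, -1.0]]
contact_force: [-0.3, -0.9, -0.3]
width: 0.0004
```

play_rows(
  plan=[0,0.02,0,0,0,0.02,0,0,0,0.02,0,0],
)

```text
time_s: 5.5
tool_pos: [0.4509, 0.0055, 0.0327]
eef_rot: [[-0.998, 0.049, 0.028], [0.048, 0.999, -0.008], [-0.028, -0.007, -1.0]]
contact_force: [0.5, -3.3, -0.5]
width: 0.0001
```

play_rows(
  plan=[0,0.018,0,0,0,0.018,0,0,0,0.018,0,0,0,0.018,0,0,0,0.016,0,0,0,0,0,0,0,0,0,0],
)

```text
time_s: 6.2
tool_pos: [0.4494, 0.0473, 0.0314]
eef_rot: [[-0.999, 0.046, 0.024], [0.045, 0.999, -0.006], [-0.024, -0.005, -1.0]]
contact_force: [-0.4, -0.0, -0.4]
width: -0.0002
```

```bash
python3 look.py l2.png
```

```text
6.2 [0.44936659 0.047265   0.0313613 ] [-0.41842513 -0.0322929  -0.40592612]
red px 0
```

play_rows(
  plan=[0.04,0,0,0,0.04,0,0,0,0,-0.055,0,0,0,-0.055,0,0,0,-0.055,0,0,0,0,0,0],
)

```text
time_s: 6.9
tool_pos: [0.414, -0.0204, 0.0314]
eef_rot: [[-0.999, 0.047, 0.026], [0.047, 0.999, -0.006], [-0.026, -0.005, -1.0]]
contact_force: [-0.4, 0.2, -0.0]
width: 0.0003
```

```bash
python3 look.py l3.png
```

```text
6.9 [ 0.41402981 -0.02043985  0.03139697] [-0.44731943  0.23510969 -0.02840894]
red px 0
```

View pics/l3.png

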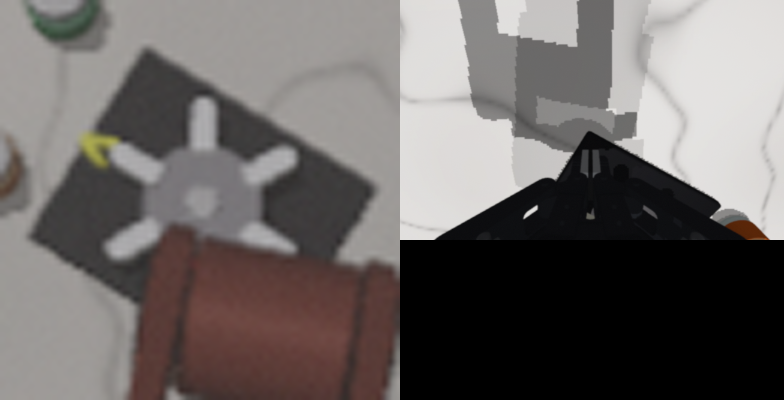

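Five white lobes are visible and the red one is under the arm at 177°, so it is 2 clicks short. The stand has not moved. Third click.

play_rows(
  plan=[-0.046,0.004,0,0,-0.046,0.003,0,0,0,0,0,0],
)

```text
time_s: 7.3
tool_pos: [0.4506, -0.0158, 0.0316]
eef_rot: [[-0.999, 0.046, 0.024], [0.046, 0.999, -0.004], [-0.024, -0.003, -1.0]]
contact_force: [0.3, 0.6, 0.6]
width: -0.0
```

play_rows(
  plan=[0,0.02,0,0,0,0.02,0,0,0,0.02,0,0],
)

```text
time_s: 7.6
tool_pos: [0.4505, 0.0097, 0.0313]
eef_rot: [[-0.999, 0.045, 0.022], [0.045, 0.999, -0.005], [-0.023, -0.004, -1.0]]
contact_force: [0.3, -2.1, 0.6]
width: 0.0001
```

play_rows(
  plan=[0,0.018,0,0,0,0.018,0,0,0,0.018,0,0,0,0.018,0,0,0,0.016,0,0,0,0,0,0,0,0,0,0],
)

```text
time_s: 8.3
tool_pos: [0.4487, 0.0514, 0.0301]
eef_rot: [[-0.999, 0.043, 0.018], [0.043, 0.999, -0.003], [-0.018, -0.002, -1.0]]
contact_force: [-0.2, 0.2, -0.4]
width: 0.0002
```

play_rows(
  plan=[0.04,0,0,0,0.04,0,0,0,0,-0.055,0,0,0,-0.055,0,0,0,-0.055,0,0,0,0,0,0],
)

```text
time_s: 8.9
tool_pos: [0.4134, -0.0155, 0.03]
eef_rot: [[-0.999, 0.042, 0.02], [0.042, 0.999, -0.003], [-0.02, -0.002, -1.0]]
contact_force: [-0.8, 0.4, 0.2]
width: -0.0
```

```bash
python3 look.py l4.png
```

```text
8.9 [ 0.41344489 -0.01546532  0.02996822] [-0.80253069  0.40455506  0.20681232]
red px 38
red ang 115.42597448482564 0.048872647756159765 ptr 57
```

View pics/l4.png

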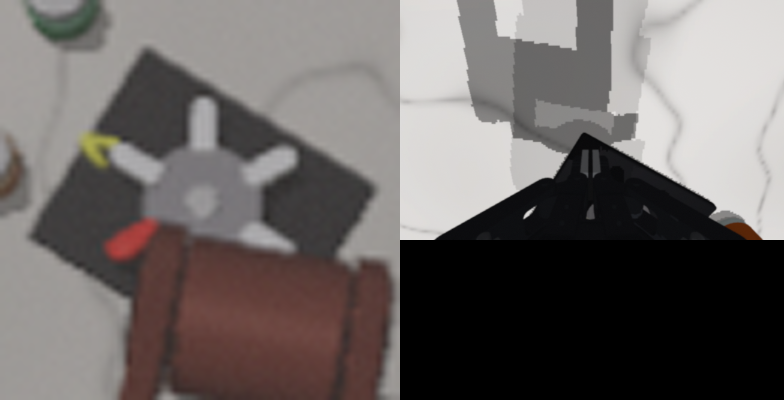

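Red is at about 117°, one click short and at rest. Last click, with a slightly shorter push.

play_rows(
  plan=[-0.046,0,0,0,-0.046,0,0,0,0,0,0,0],
)

```text
time_s: 9.3
tool_pos: [0.4498, -0.0134, 0.03]
eef_rot: [[-0.999, 0.041, 0.017], [0.041, 0.999, -0.0], [-0.017, 0.0, -1.0]]
contact_force: [-0.1, -0.8, 0.9]
width: 0.0003
```

play_rows(
  plan=[0,0.02,0,0,0,0.02,0,0,0,0.02,0,0],
)

```text
time_s: 9.6
tool_pos: [0.4495, 0.0121, 0.0296]
eef_rot: [[-0.999, 0.04, 0.016], [0.04, 0.999, -0.002], [-0.016, -0.002, -1.0]]
contact_force: [1.2, -1.9, -0.5]
width: 0.0001
```

play_rows(
  plan=[0,0.018,0,0,0,0.018,0,0,0,0.018,0,0,0,0.018,0,0,0,0.01,0,0,0,0,0,0,0,0,0,0],
)

```text
time_s: 10.3
tool_pos: [0.4476, 0.0514, 0.0287]
eef_rot: [[-0.999, 0.037, 0.012], [0.037, 0.999, 0.001], [-0.012, 0.001, -1.0]]
contact_force: [0.4, 0.6, 1.0]
width: 0.0002
```

play_rows(
  plan=[0.04,0,0,0,0.04,0,0,0,0.04,-0.03,-0.06,0,0,-0.055,-0.1,0,0,-0.055,-0.1,0,0,-0.1,-0.05,0,0,-0.1,0,0,0,0,0,0],
)

```text
time_s: 11.1
tool_pos: [0.3905, -0.0897, 0.1567]
eef_rot: [[-0.999, 0.037, 0.012], [0.037, 0.999, -0.004], [-0.012, -0.004, -1.0]]
contact_force: [1.0, 0.1, 0.1]
width: 0.0002
```

```bash
python3 look.py l5.png
```

```text
11.1 [ 0.39053747 -0.08972502  0.15671219] [0.96181181 0.11051207 0.13782585]
red px 39
red ang 57.400615186431054 0.047954390626118316 ptr 57
```

View pics/l5.png

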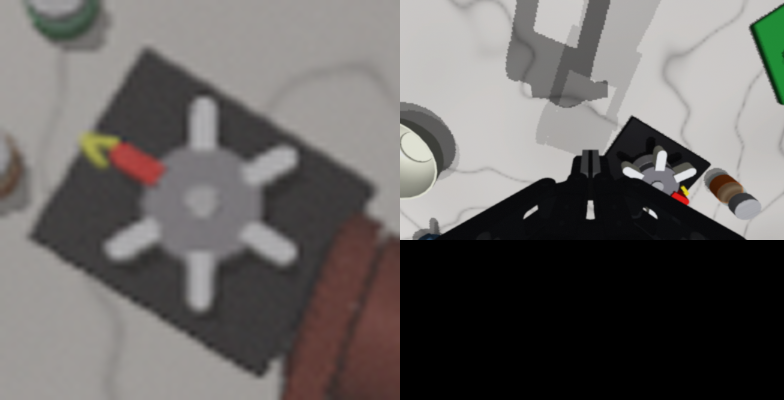

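The red lobe is at the pointer (57.4° measured, 57° expected). The stand has not moved and the tool is clear.

```bash
python3 -c "
from station import ctrl; print(ctrl.hand_in())"
```

```text
the job is handed in; nothing more can be done
None
```

The stock counter is up to date: I clicked the thumbwheel clockwise four times with the shut fingertips, and the red lobe now rests at the yellow pointer. I handed the job in at about 11 s of the 54 s allowed, and no verdict was reported.

- **Wheel:** it came to rest between clicks. The last picture put the red lobe at 57.4°, with the pointer at about 57°.
- **Stand and surroundings:** the stand showed no visible shift in the pictures. I saw no bystander move, but the final crop did not cover all of them. The recorded push forces were about 3 N at most.
- **Problem along the way:** on the first descent the tool drifted about 11 mm toward the hub and stopped short of the planned height. I saw no contact force and corrected it before pushing. After click 2 the red lobe was hidden under the arm, so I took its place from the five white lobes still in view.

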